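Put the shoe-care row away behind the brass rail, in order

ROBOT

A 7-joint arm with a two-finger parallel gripper is mounted at the origin on the work surface. World frame = base frame: x ahead of the robot, y to its left, z up, the work surface at z = 0. Lengths are in m, angles in rad, forces in N, time in s.
With the tool pointing down it reaches from about 0.4 to 0.875 m from the base axis. Payload 19.3 kg.
Tool frame: the origin (TCP) lies at the very end of the fingers, on their centre line; the grasp point (between the pads) lies 19 mm behind it; z points along the fingers, y is the line along which they close (so a half turn about z gives the same grasp; the last joint's range is limited). The gripper opens to 85 mm and grips with 20 to 120 N. Pads are 22 mm wide; open, the fingers measure 114 mm over their backs; the gripper's body (76 mm by 85 mm) begins 54 mm behind the grasp point. The pads swing forward as they close: fully open they stand 13 mm farther back than shut.
Start: joints at [-1.271, 0.521, -0.036, 1.599, 0.021, 1.021, -0.113], TCP at [0.226, 0.583, 0.231] pointing down, gripper open.
Joint ranges: [-2.91, 2.91], [-0.3, 2.13], [-1.5, 1.42], [0.17, 2.43], [-1.26, 4.41], [0.16, 1.93], [-2.52, 2.52]. Speed limits (rad/s): [1.89, 1.89, 2.39, 2.39, 3.01, 3.01, 3.01].

INTERFACE

Orientations are given as [roll, pitch, yaw] about the fixed x, y, z axes, in that order (R = Rz(yaw) Ry(pitch) Rx(roll)).
In Python, from workcell import bot gives the robot as it stands.
- The arm moves only by the shell command python3 -m crank 'ROWS' [FORCE]. ROWS is a JSON object of lists of equal length, an entry for each row: "travel": the shift along the world's x, y, z in cm, a list of three; "turn": the turn, a rotation vector about the world's x, y, z in degrees, a list of three; "gripper": the closure, from 0 (fully open) to 1 (shut). A call has exactly 5 rows; each row is the pose to reach, as a shift and turn from the pose commanded when the call began; what a row does not reach only later rows make up. A row lasts 1/10 s, in which the tool goes at most 50 mm and 8.59 degrees, less where a joint would pass 70% of its speed; a pose out of reach is approached as far as the arm can. A call with a gripper value outside its range is refused whole. The fingers move at their own pace and stop on an object; FORCE is the grip in N (left out, the last holds). Time passes only in rows, so rows that repeat a pose let the fingers close, or fill a call up. It gives the time, the measured TCP pose, the force, the opening and the grip force at its end, in the units of the state.
- bot.observe(): the state, without advancing time (a new reading comes with each control period).
- bot.grab_frame(name): name is "side" or "top" or "wrist"; returns a dict with "pixels" (480x640x3 uint8, red, green, blue), "fx", "fy", "cx", "cy" (pixels), "extrinsics" (4x4, takes a point from world to camera coordinates). Camera axes: x right, y down, z forward; pixel columns grow to the right and rows downward; lengths in m; the calibration is good to about 2 mm. A picture is of the moment at which its call begins. There is no depth.
- bot.job_done(): hands the job in; it is judged then, once.
The state is a dict: "clock": time; "qpos": joint angles; "qd": joint speeds; "joint_efforts": joint torques, N m; "position": TCP position; "tool_rot": TCP orientation; "force": force on the tool from outside, world axes, zero at the start; "moment": the same for the moment, N m; "grip_width": finger opening in m; "finger_force": force on a finger pad.
Only numpy, scipy, OpenCV 4.12 (cv2) and the standard library are available. Lean on these libraries where they do the work, as an engineer would, in place of code of your own. Each camera call takes 0.05 s, during which the arm holds its last target. There are 200 camera calls.

TASK

Put the hotel's shoe-care things away: move all four (bottle, jar, tin box, dauber) from the pale wooden caddy into the dark rack with the brass rail, one to a bay, in the same left-to-right order as they stand in the caddy. Lift each over the rail and stand it upright on the rack floor; knock none of them over, and leave the shoehorn lying where it is.

Things in the scene. Friction and masses are not known exactly. Their poses are not given: they have to be found in the camera images.
- bottle: Leather-cleaner bottle of amber glass with a paper label and a narrow black cap, 180 g: round body 46 mm in diameter, straight up to 66 mm height, then a shoulder and a cap 27 mm in diameter, 101 mm high in all. Origin: centre of its underside, z up. Stands in the caddy at the start.
- jar: Shoe-cream jar, 160 g: a squat white round pot with an aluminium screw lid, 52 mm in diameter, 68 mm high. Origin: centre of its underside, z up. Stands in the caddy at the start.
- tin: Black japanned tin polish box with thin gilt lines, 150 g: upright rectangular block, 50 mm along its x, 34 mm along its y, 72 mm high. Origin: centre of its underside, z up. Stands in the caddy at the start. Its x lies roughly across the row.
- dauber: Polish dauber standing on its bristles, 80 g: round brown bristle foot 45 mm in diameter and 22 mm high, wooden collar 48 mm in diameter up to 35 mm, a thin waist, then a turned wooden knob 32 mm in diameter, straight from 66 to 88 mm height; 94 mm high in all. Origin: centre of its underside, z up. Stands in the caddy at the start.
- pad_bottle: Thin fixed cork lining (84 mm in x, 68 mm in y, 3 mm thick) of the caddy compartment where the bottle stands at the start; it stays and marks that place. Origin: centre of underside, 8 mm above the table; y runs along the caddy row to the robot's left, x across it, away from the robot. The caddy is a fixed pale wooden open tray, 112 x 332 mm.
- pad_jar: Thin fixed cork lining (84 mm in x, 68 mm in y, 3 mm thick) of the caddy compartment where the jar stands at the start; it stays and marks that place. Origin: centre of underside, 8 mm above the table; y runs along the caddy row to the robot's left, x across it, away from the robot. Compartments: 76 mm wide, 100 mm deep, in one row 80 mm apart.
- pad_tin: Thin fixed cork lining (84 mm in x, 68 mm in y, 3 mm thick) of the caddy compartment where the tin box stands at the start; it stays and marks that place. Origin: centre of underside, 8 mm above the table; y runs along the caddy row to the robot's left, x across it, away from the robot. Caddy walls reach 33 mm, dividers 26 mm above the table.
- pad_dauber: Thin fixed cork lining (84 mm in x, 68 mm in y, 3 mm thick) of the caddy compartment where the dauber stands at the start; it stays and marks that place. Origin: centre of underside, 8 mm above the table; y runs along the caddy row to the robot's left, x across it, away from the robot. Things stand on the linings, 11 mm above the table.
- rack: Fixed dark wooden rack, mm: 120 in x, 336 in y (y along the row to the robot's left, x away from the robot). Origin: centre of underside, on the table. Floor at z = 40. Four open bays, 76 wide, 103 deep, at x = 0, y = 120, 40, -40, -120 from left to right; dividers 18 above the floor. Brass rail all round at x = +-54, y = +-162, top 26 above the floor; posts at corners and divider ends reach 32.
- shoehorn: Bystander: ivory-coloured resin shoehorn, loose, about 170 mm long, 39 mm wide, 8 mm high, lying on the marble beyond the racks. Origin: middle of its underside.
There are look-alikes about, which are no part of the job. What is shaped like the tin but purple is not meant.

How it is judged:
By the outcome, as a careful person would: the job done as asked, in the order asked, and still so for the second after the job is handed in, with the robot touching nothing.
It also fails if it takes over 102 s, if anything falls off the work surface, if the arm or the gripper's body presses on something with over 40 N, if the wrist force passes 120 N, or if a joint passes its speed limit or range.

## Working session

There is one attempt and no reset: what is moved stays moved. The work goes in short steps, Python scripts to look and compute and a shell command to move; the robot and the scene stay as the last step left them, time stands still between calls to the robot, and variables do not carry over. Pictures are saved under pics/ and viewed, at most 14 in all, crops included, and the job is handed in when it is done.

```bash
ls; mkdir -p pics; python3 - <<'E'
from workcell import bot
import cv2
s=bot.observe();print({k:s[k] for k in('clock','position','tool_rot','grip_width','force')})
for n in('top','side'):
    f=bot.grab_frame(n);cv2.imwrite(f'pics/{n}0.png',f['pixels'][:,:,::-1]);print(n,f['fx'],f['cx'],f['cy'],f['extrinsics'])
E
```

```text
pics
{'clock': 0.0, 'position': array([0.2258142 , 0.58242838, 0.2307294 ]), 'tool_rot': array([-3.14047523e+00,  8.02442554e-05,  2.77179167e+00]), 'grip_width': 0.08533889209824368, 'force': array([ 0.72637707, -0.7338469 , -0.21979929])}
top 521.9331781255421 302.37607469127454 242.9404749156316 [[-5.20260120e-03 -9.99623066e-01  2.69566271e-02 -1.74019260e-02]
 [-9.84444774e-01  3.85704665e-04 -1.75693875e-01  6.48528649e-01]
 [ 1.75617253e-01 -2.74513759e-02 -9.84075710e-01  1.01170997e+00]
 [ 0.00000000e+00  0.00000000e+00  0.00000000e+00  1.00000000e+00]]
side 575.6087565479991 323.4015777312759 233.2828735302009 [[-0.99802172 -0.06275541 -0.00379504  0.64939961]
 [-0.0447528   0.75152271 -0.65818751  0.06611652]
 [ 0.04415689 -0.6567156  -0.75284447  1.1707009 ]
 [ 0.          0.          0.          1.        ]]
```

View pics/top0.png

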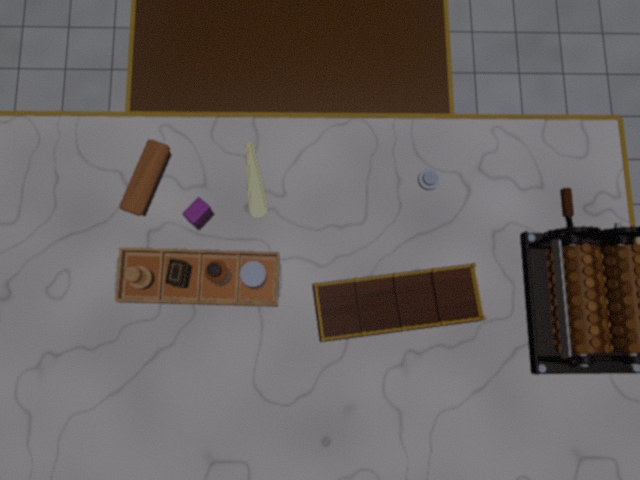

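View pics/side0.png

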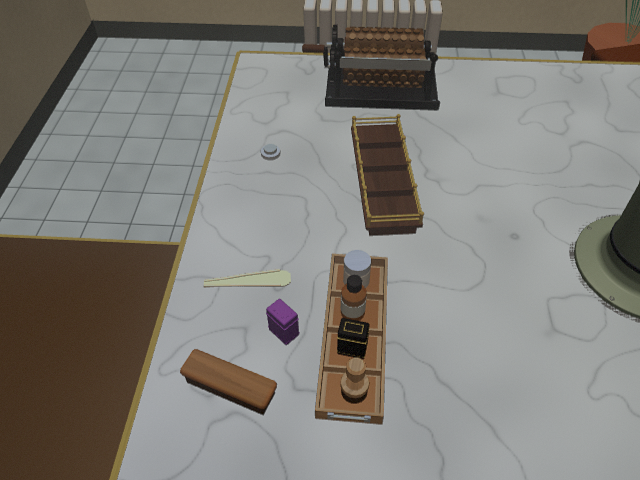

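Left to right in the caddy (top picture) I see dauber (138,277), tin (179,272), bottle (217,271) and jar (252,273). In the side picture they are at (355,380), (352,337), (353,298) and (357,265).

Possible look-alikes, all outside the caddy:
- Purple block: top (198,213), side (283,322).
- White pot or lid: top (428,178), side (270,151).
- Brown brush: top (145,177).

I choose the four things inside the caddy and check them in close crops.

```bash
python3 - <<'E'
import cv2,numpy as np
t=cv2.imread('pics/top0.png');s=cv2.imread('pics/side0.png')
def crop(im,x,y,w,h,k):
    c=cv2.resize(im[y:y+h,x:x+w],None,fx=k,fy=k,interpolation=cv2.INTER_CUBIC)
    c=cv2.convertScaleAbs(c,alpha=1.5)
    for i in range(0,w,10):
        if (x+i)%10==0: cv2.line(c,(i*k,0),(i*k,6 if (x+i)%50 else 16),(0,255,0),1)
    for i in range(0,h,10): 
        if (y+i)%10==0: cv2.line(c,(0,i*k),(6 if (y+i)%50 else 16,i*k),(0,255,0),1)
    return c
a=crop(t,110,240,190,70,4);b=crop(t,300,250,190,80+20,3)
A=np.zeros((590,760,3),np.uint8);A[:280,:760]=a;A[285:585,:570]=b
cv2.imwrite('pics/c1.png',A)
A=np.zeros((600,760,3),np.uint8);c=crop(s,310,240,90,190,3);A[:570,:270]=c
c=crop(s,340,110,90,130,4);A[:520,300:660]=c
cv2.imwrite('pics/c2.png',A)
E
```

```text
(no output)
```

View pics/c1.png

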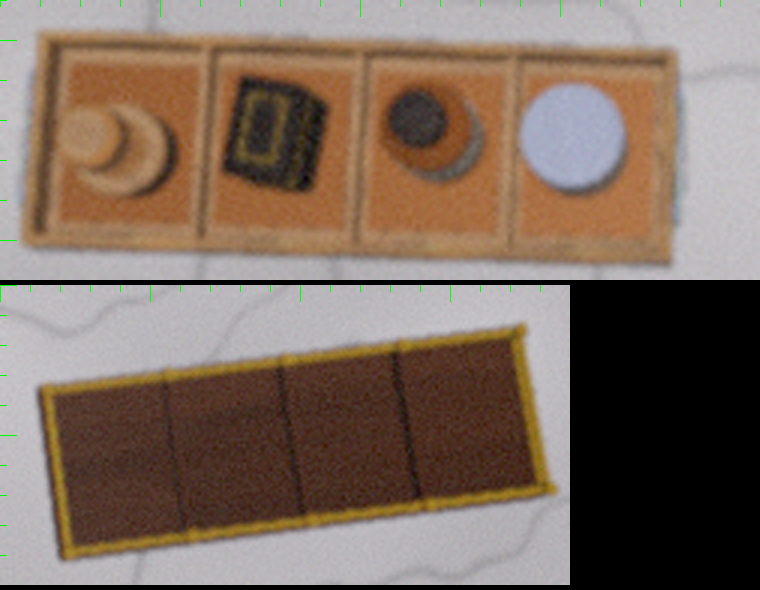

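View pics/c2.png

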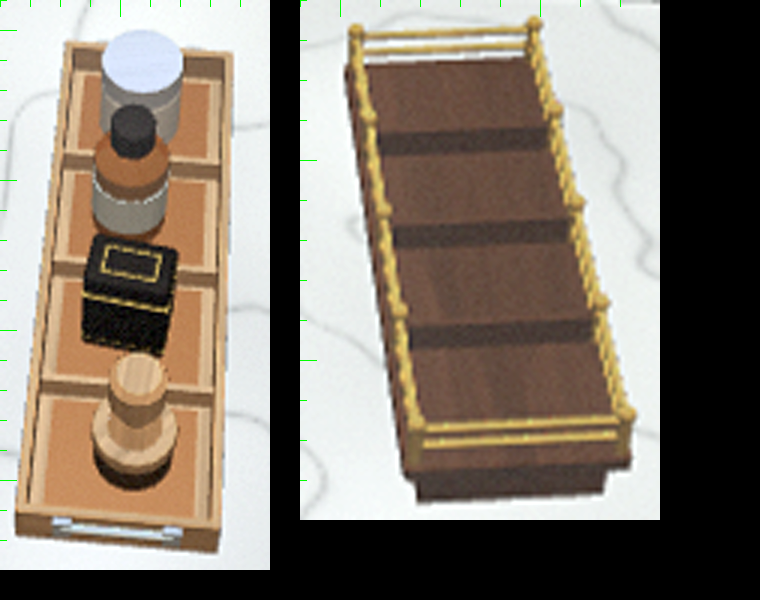

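The crops show the caddy holds, from left to right, dauber, tin, bottle and jar. In the top view the rack's post tips are at about (315,284), (321,339), (473,265) and (483,318). Next I triangulate.

```bash
cat >vis.py <<'E'
import numpy as np,cv2
T=np.array([[-5.20260120e-03,-9.99623066e-01,2.69566271e-02,-1.74019260e-02],[-9.84444774e-01,3.85704665e-04,-1.75693875e-01,6.48528649e-01],[1.75617253e-01,-2.74513759e-02,-9.84075710e-01,1.01170997]])
S=np.array([[-0.99802172,-0.06275541,-0.00379504,0.64939961],[-0.0447528,0.75152271,-0.65818751,0.06611652],[0.04415689,-0.6567156,-0.75284447,1.1707009]])
KT=np.array([[521.933,0,302.376],[0,521.933,242.94],[0,0,1]]);KS=np.array([[575.609,0,323.402],[0,575.609,233.283],[0,0,1]])
def tri(a,b):
    X=cv2.triangulatePoints(KT@T,KS@S,np.array(a,float).reshape(2,1),np.array(b,float).reshape(2,1)).ravel();return X[:3]/X[3]
def ray(P,K,px,z):  # point on plane z
    R,t=P[:,:3],P[:,3];c=-R.T@t;d=R.T@np.linalg.inv(K)@np.array([*px,1.]);return c+d*(z-c[2])/d[2]
E
python3 - <<'E'
from vis import *
from workcell import bot
print(bot.grab_frame('top')['fy'],bot.grab_frame('side')['fy'])
f=lambda p,k,o:[(p[0]+.5)/k-.5+o[0],(p[1]+.5)/k-.5+o[1]]
tc=lambda *p:f(p,4,(110,240));tr=lambda *p:f(p,3,(300,250));sc=lambda *p:f(p,3,(310,240));sr=lambda *p:f(p,4,(340,110))
P={'dauber':(tc(91,140),sc(138,377),.105),'tin':(tc(265,129),sc(132,262),.083),'bottle':(tc(418,118),sc(133,117),.112),'jar':(tc(573,136),sc(143,60),.079),
'++':(tr(46,105),sr(56+59,424),.072),'-+':(tr(65,267),sr(327,411),.072),'+-':(tr(521,45),sr(56,29),.072),'--':(tr(549,204),sr(234,22),.072)}
R={}
for k,(a,b,z) in P.items():
    R[k]=tri(a,b);print(k,R[k].round(4),ray(T,KT,a,z)[:2].round(4),ray(S,KS,b,z)[:2].round(4))
c=sum(R[k] for k in('++','-+','+-','--'))/4
v=R['++']+R['-+']-R['+-']-R['--'];yaw=np.arctan2(-v[0],v[1]);print('rack',c,np.degrees(yaw),np.linalg.norm(v)/2)
for y in(.12,.04,-.04,-.12):print(c[:2]+y*np.array([-np.sin(yaw),np.cos(yaw)]))
# tin yaw from gilt rect, caddy corners
r=[ray(T,KT,tc(*p),.083)[:2] for p in((248,95),(292,98),(283,163),(240,160))];print('tin rect',np.round(r,4))
r=[ray(T,KT,tc(*p),.033)[:2] for p in((40,36),(676,52),(671,262),(24,243))];print('caddy',np.round(r,4))
E
```

```text
521.9331781255421 575.6087565479991
dauber [0.5793 0.3114 0.0962] [0.5784 0.3087] [0.5793 0.3161]
tin [0.5851 0.2311 0.0817] [0.5862 0.2307] [0.5841 0.2321]
bottle [0.5872 0.1518 0.1127] [0.5879 0.1518] [0.5868 0.1513]
jar [0.5821 0.0801 0.077 ] [0.5829 0.0798] [0.5813 0.0819]
++ [ 0.5616 -0.0438  0.0671] [ 0.5614 -0.0436] [ 0.5615 -0.0391]
-+ [ 0.4546 -0.0548  0.0719] [ 0.4554 -0.055 ] [ 0.4539 -0.0546]
+- [ 0.601  -0.3661  0.0678] [ 0.6011 -0.3648] [ 0.6005 -0.3604]
-- [ 0.4942 -0.3778  0.0689] [ 0.4948 -0.3768] [ 0.4939 -0.3734]
rack [ 0.52782931 -0.21062348  0.06890765] 6.9830207586213255 0.32506768025235955
[ 0.51324029 -0.09151361]
[ 0.5229663  -0.17092019]
[ 0.53269232 -0.25032677]
[ 0.54241834 -0.32973335]
tin rect [[0.6031 0.2397]
 [0.6016 0.218 ]
 [0.5694 0.2213]
 [0.571  0.2423]]
caddy [[0.6411 0.3591]
 [0.6324 0.0298]
 [0.5234 0.032 ]
 [0.5342 0.3612]]
```

Measured tops: jar 77 mm, bottle 113, tin 82, dauber about 96 to 105, rail posts about 69. These agree with the text. I'll grip along x so the neighbours stay clear. The order is jar to the far right bay, then bottle, tin, dauber, so nothing is carried over placed things. First move: to above the jar, tool y turned to world x.

```bash

python3 -m crank '{"travel":[[2.4,-3.3,0],[4.8,-6.7,0],[7.1,-10,0],[9.5,-13.4,0],[11.9,-16.7,0]],"turn":[[0,0,-4.6],[0,0,-9.2],[0,0,-13.8],[0,0,-18.4],[0,0,-23]],"gripper":[0,0,0,0,0]}' 40
python3 -m crank '{"travel":[[2.4,-3.3,0],[4.8,-6.7,0],[7.1,-10,0],[9.5,-13.4,0],[11.9,-16.7,0]],"turn":[[0,0,-4.6],[0,0,-9.2],[0,0,-13.8],[0,0,-18.4],[0,0,-23]],"gripper":[0,0,0,0,0]}'
python3 -m crank '{"travel":[[2.4,-3.3,0],[4.8,-6.7,0],[7.1,-10,0],[9.5,-13.4,0],[11.8,-16.8,0]],"turn":[[0,0,-4.6],[0,0,-9.2],[0,0,-13.8],[0,0,-18.4],[0,0,-22.8]],"gripper":[0,0,0,0,0]}'
python3 - <<'E'
from workcell import bot
import cv2,numpy as np
s=bot.observe();print(s['clock'],s['position'],s['tool_rot'],s['qpos'].round(2),s['force'])
f=bot.grab_frame('wrist');cv2.imwrite('pics/w0.png',f['pixels'][:,:,::-1]);np.savez('w0.npz',**{k:f[k] for k in('fx','fy','cx','cy','extrinsics')})
E
```

```text
clock: 0.7
position: [0.3456, 0.4142, 0.2313]
tool_rot: [-3.142, -0.0, 2.367]
force: [0.9, 1.1, -0.4]
grip_width: 0.0851
finger_force: 0.0
clock: 1.2
position: [0.4646, 0.2472, 0.2314]
tool_rot: [3.141, -0.0, 1.966]
force: [1.4, 0.8, -0.1]
grip_width: 0.0853
finger_force: 0.0
clock: 1.7
position: [0.5827, 0.0793, 0.2313]
tool_rot: [-3.142, -0.0, 1.568]
force: [-0.4, 0.6, 0.4]
grip_width: 0.0853
finger_force: 0.0
1.7 [0.58265911 0.07930268 0.23127303] [-3.14155943e+00 -7.91360368e-05  1.56791225e+00] [-0.5   0.49  0.37  1.72 -0.21  0.98 -0.05] [-0.37943302  0.5589277   0.35922932]
```

View pics/w0.png

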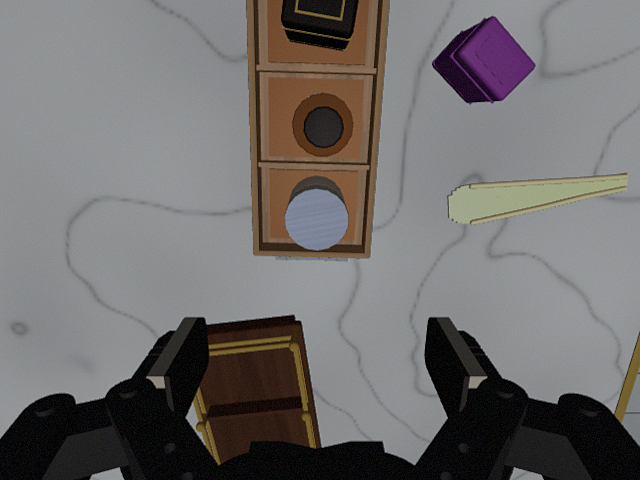

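The wrist view shows the jar lid at (317,219), the bottle cap top at (323,126), the near tin edge at about (318,40), and the shoehorn and purple block off to the right.

```bash
python3 - <<'E'
from vis import *
d=np.load('w0.npz');K=np.array([[d['fx'],0,d['cx']],[0,d['fy'],d['cy']],[0,0,1]]);P=d['extrinsics'][:3]
for n,p,z in(('jar',(317,219),.079),('bottle',(323,127),.112),('post++',(294,346),.072),('tin corners',(284,10),.083),('',(348,18),.083)):print(n,ray(P,K,p,z).round(4))
E
```

```text
jar [0.5837 0.0827 0.079 ]
bottle [0.5877 0.1545 0.112 ]
post++ [ 0.5622 -0.0403  0.072 ]
tin corners [0.562  0.2283 0.083 ]
 [0.6048 0.2235 0.083 ]
```

```bash

python3 -m crank '{"travel":[[0,0.2,-4.5],[0,0.2,-9],[0,0.2,-13],[0,0.2,-16],[0,0.2,-18.8]],"turn":[[0,0,0],[0,0,0],[0,0,0],[0,0,0],[0,0,0]],"gripper":[0,0,0,0,0]}'
python3 -m crank '{"travel":[[0,0,0],[0,0,0],[0,0,0],[0,0,0],[0,0,0]],"turn":[[0,0,0],[0,0,0],[0,0,0],[0,0,0],[0,0,0]],"gripper":[0.2,1,1,1,1]}' 40
python3 -m crank '{"travel":[[0,0,0],[0,0,0],[0,0,0.5],[0,0,1],[0,0,2]],"turn":[[0,0,0],[0,0,0],[0,0,0],[0,0,0],[0,0,0]],"gripper":[1,1,1,1,1]}'
```

```text
clock: 2.25
position: [0.5814, 0.0828, 0.0415]
tool_rot: [-3.141, 0.0, 1.571]
force: [0.2, 0.9, -0.0]
grip_width: 0.0854
finger_force: 0.0
clock: 2.75
position: [0.5827, 0.0829, 0.0447]
tool_rot: [3.14, -0.001, 1.571]
force: [-0.6, -0.9, 9.5]
grip_width: 0.0506
finger_force: 42.6
clock: 3.25
position: [0.5817, 0.0828, 0.0637]
tool_rot: [-3.141, 0.0, 1.571]
force: [0.1, -0.6, -0.9]
grip_width: 0.0508
finger_force: 42.0
```

```bash

python3 -m crank '{"travel":[[0,0,4.5],[0,0,9.5],[-0.4,-4.5,9.5],[-0.8,-9,9.5],[-1.3,-13.5,9.5]],"turn":[[0,0,0],[0,0,0],[0,0,0],[0,0,0],[0,0,0]],"gripper":[1,1,1,1,1]}'
python3 -m crank '{"travel":[[-0.4,-4.5,0],[-0.8,-9,0],[-1.3,-13.5,0],[-1.7,-18,0],[-2.1,-22.5,0]],"turn":[[0,0,0],[0,0,0],[0,0,0],[0,0,0],[0,0,0]],"gripper":[1,1,1,1,1]}'
python3 -m crank '{"travel":[[-0.3,-2.5,0],[-0.5,-4,0],[-0.5,-5,0],[-0.5,-5,-2],[-0.5,-5,-4]],"turn":[[0,0,0],[0,0,0],[0,0,0],[0,0,0],[0,0,0]],"gripper":[1,1,1,1,1]}'
python3 - <<'E'
from vis import *
from workcell import bot
s=bot.observe();print(s['clock'],s['position'],s['tool_rot'],s['force'])
a=bot.grab_frame('wrist')['pixels'];b=bot.grab_frame('top')['pixels'][230:370,290:510];c=bot.grab_frame('side')['pixels'][90:250,320:440]
A=np.zeros((540,800,3),np.uint8);A[:300,:400]=cv2.resize(a,(400,300));A[:280,400:]=cv2.resize(b,(400,255))[:280] if 0 else cv2.resize(b,(400,280));A[300:540,:180]=cv2.resize(c,(180,240))
cv2.imwrite('pics/m1.png',A[:,:,::-1])
E
```

```text
clock: 3.75
position: [0.5688, -0.0535, 0.1596]
tool_rot: [3.14, -0.0, 1.572]
force: [1.1, -0.1, -0.4]
grip_width: 0.0512
finger_force: 42.7
clock: 4.25
position: [0.5475, -0.279, 0.1592]
tool_rot: [3.141, 0.0, 1.571]
force: [0.6, -0.5, -0.9]
grip_width: 0.0508
finger_force: 42.7
clock: 4.75
position: [0.5438, -0.3262, 0.1184]
tool_rot: [3.14, -0.0, 1.572]
force: [0.8, 0.4, -1.5]
grip_width: 0.0509
finger_force: 42.7
4.75 [ 0.54384776 -0.32619968  0.11838027] [ 3.14029674e+00 -2.05381439e-04  1.57235842e+00] [ 0.77407021  0.41533848 -1.49205085]
```

View pics/m1.png

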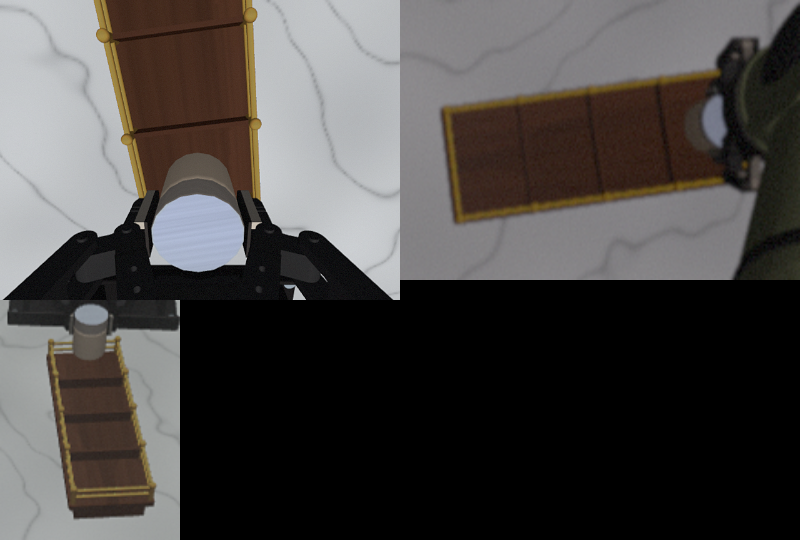

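The wrist picture shows the jar upright over the right-most bay, with divider posts at about (203,222) and (408,198) in full pixels. I check the bay centre from these before lowering.

```bash
python3 - <<'E'
from vis import *
from workcell import bot
d=bot.grab_frame('wrist');K=np.array([[d['fx'],0,d['cx']],[0,d['fy'],d['cy']],[0,0,1]]);P=d['extrinsics'][:3]
L=[(-54,-80),(54,-80),(-54,0),(54,0)];px=[(127,139),(255,124),(103,35),(250,15)]
W=np.array([ray(P,K,(1.6*a,1.6*b),.070)[:2] for a,b in px]);print(W.round(4))
yaw=np.radians(7);R=np.array([[np.cos(yaw),-np.sin(yaw)],[np.sin(yaw),np.cos(yaw)]])
c=(W-np.array(L)/1000@R.T);print(c.round(4),c.mean(0))
for y in(.12,.04,-.04,-.12):print((c.mean(0)+R@[0,y]).round(4))
E
```

```text
[[ 0.4845 -0.2954]
 [ 0.5898 -0.2826]
 [ 0.4745 -0.2172]
 [ 0.5801 -0.2042]]
[[ 0.5284 -0.2094]
 [ 0.5264 -0.2098]
 [ 0.5281 -0.2106]
 [ 0.5265 -0.2108]] [ 0.52734865 -0.21014808]
[ 0.5127 -0.091 ]
[ 0.5225 -0.1704]
[ 0.5322 -0.2498]
[ 0.542  -0.3293]
```

```bash

python3 -m crank '{"travel":[[-0.1,-0.1,-1.5],[-0.1,-0.1,-3],[-0.1,-0.1,-3.8],[-0.1,-0.1,-4.2],[-0.1,-0.1,-4.5]],"turn":[[0,0,0],[0,0,0],[0,0,0],[0,0,0],[0,0,0]],"gripper":[1,1,1,1,1]}'
python3 -m crank '{"travel":[[0,0,0],[0,0,0],[0,0,0],[0,0,0],[0,0,0]],"turn":[[0,0,0],[0,0,0],[0,0,0],[0,0,0],[0,0,0]],"gripper":[1,0.3,0,0,0]}'
python3 -c "
from workcell import bot
s=bot.observe();print(s['position'],s['force'],s['grip_width'])"
```

```text
clock: 5.45
position: [0.5418, -0.3283, 0.0735]
tool_rot: [-3.141, -0.0, 1.571]
force: [-15.9, 10.6, 51.0]
grip_width: 0.0512
finger_force: 47.3
clock: 5.95
position: [0.5419, -0.3283, 0.0733]
tool_rot: [3.142, 0.0, 1.571]
force: [0.9, 0.5, 0.2]
grip_width: 0.0854
finger_force: 0.0
[ 0.54193325 -0.32829623  0.0733085 ] [0.92944073 0.52727637 0.16147113] 0.08542444617468045
```

```bash

python3 -m crank '{"travel":[[0,0,3],[0,0,8],[0.4,4.4,11],[0.8,8.8,11],[1.2,13.2,11]],"turn":[[0,0,0],[0,0,0],[0,0,0],[0,0,0],[0,0,0]],"gripper":[0,0,0,0,0]}'
python3 -m crank '{"travel":[[0.4,4.4,0],[0.8,8.8,0],[1.2,13.2,0],[1.6,17.6,0],[2,22,0]],"turn":[[0,0,0],[0,0,0],[0,0,0],[0,0,0],[0,0,0]],"gripper":[0,0,0,0,0]}'
python3 -m crank '{"travel":[[0.4,4.4,0],[0.9,8.8,0],[1.3,12.9,0],[1.3,12.9,-1.5],[1.3,12.9,-3]],"turn":[[0,0,0],[0,0,0],[0,0,0],[0,0,0],[0,0,0]],"gripper":[0,0,0,0,0]}'
python3 - <<'E'
from vis import *
from workcell import bot
s=bot.observe();print(s['position'],s['force'])
d=bot.grab_frame('wrist');cv2.imwrite('pics/w2.png',d['pixels'][:,:,::-1]);np.savez('w2.npz',**{k:d[k] for k in('fx','fy','cx','cy','extrinsics')})
E
```

```text
clock: 6.45
position: [0.5544, -0.1947, 0.1845]
tool_rot: [3.139, 0.0, 1.571]
force: [1.4, 0.1, -0.7]
grip_width: 0.0852
finger_force: 0.0
clock: 6.95
position: [0.5739, 0.0256, 0.1835]
tool_rot: [3.141, -0.0, 1.571]
force: [1.0, -0.1, 0.5]
grip_width: 0.0852
finger_force: 0.0
clock: 7.45
position: [0.5869, 0.1538, 0.1528]
tool_rot: [3.141, -0.0, 1.573]
force: [-0.3, -0.8, -0.9]
grip_width: 0.0852
finger_force: 0.0
[0.58686166 0.15382216 0.15275079] [-0.3083947  -0.7634176  -0.85107817]
```

View pics/w2.png

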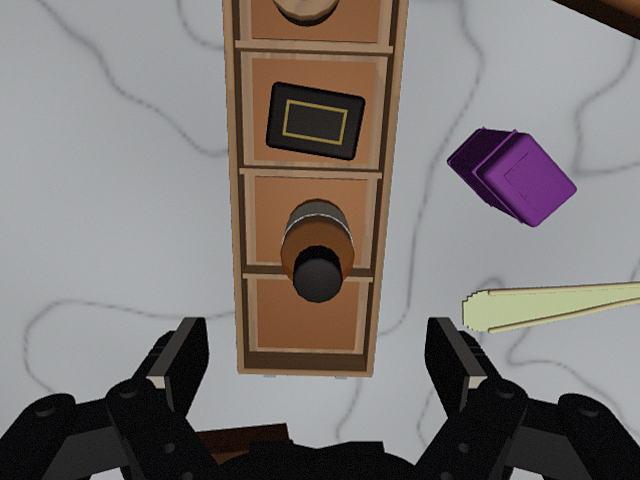

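The wrist picture shows the bottle cap top at (317,281) and the tin top's corners at (272,83), (365,97), (355,160) and (266,145).

```bash
python3 - <<'E'
from vis import *
d=np.load('w2.npz');K=np.array([[d['fx'],0,d['cx']],[0,d['fy'],d['cy']],[0,0,1]]);P=d['extrinsics'][:3]
print(ray(P,K,(317,281),.112))
w=np.array([ray(P,K,p,.083)[:2] for p in((272,83),(365,97),(355,160),(266,145))]);print(w.round(4),w.mean(0));v=w[1]+w[2]-w[0]-w[3];print(np.degrees(np.arctan2(v[1],v[0])))
# height by wrist+top triangulation
for t,p in(((214,269.1),(317,281)),((175.9,271.9),(315,121))):
    X=cv2.triangulatePoints(K@P,KT@T,np.array(p,float).reshape(2,1),np.array(t,float).reshape(2,1)).ravel();print(X[:3]/X[3])
E
python3 -m crank '{"travel":[[0,0,-3],[0,0,-6],[0,0,-8.5],[0,0,-10],[0,0,-10.8]],"turn":[[0,0,0],[0,0,0],[0,0,0],[0,0,0],[0,0,0]],"gripper":[0,0,0,0,0]}'
python3 -m crank '{"travel":[[0,0,0],[0,0,0],[0,0,0],[0,0,0],[0,0,0]],"turn":[[0,0,0],[0,0,0],[0,0,0],[0,0,0],[0,0,0]],"gripper":[0.2,1,1,1,1]}' 40
python3 -m crank '{"travel":[[0,0,0],[0,0,0],[0,0,0.5],[0,0,1],[0,0,2]],"turn":[[0,0,0],[0,0,0],[0,0,0],[0,0,0],[0,0,0]],"gripper":[1,1,1,1,1]}'
```

```text
[0.58760021 0.15422601 0.112     ]
[[0.5642 0.2525]
 [0.6125 0.2459]
 [0.6084 0.2136]
 [0.5599 0.2215]] [0.58623836 0.23337241]
-8.559024644717018
[0.58808214 0.15256018 0.1086266 ]
[0.58716717 0.23329565 0.07161548]
clock: 8.0
position: [0.5866, 0.1516, 0.0442]
tool_rot: [-3.14, 0.001, 1.57]
force: [0.1, -0.6, 0.2]
grip_width: 0.0855
finger_force: 0.0
clock: 8.5
position: [0.5874, 0.1528, 0.0466]
tool_rot: [3.14, -0.001, 1.571]
force: [-2.6, -2.0, 7.6]
grip_width: 0.045
finger_force: 40.0
clock: 9.0
position: [0.5867, 0.1528, 0.0658]
tool_rot: [-3.141, 0.0, 1.571]
force: [0.7, 0.4, -1.6]
grip_width: 0.0447
finger_force: 41.1
```

```bash

python3 -m crank '{"travel":[[0,0,4.5],[0,0,9.5],[-0.6,-4.5,9.5],[-1.2,-9,9.5],[-1.8,-13.5,9.5]],"turn":[[0,0,0],[0,0,0],[0,0,0],[0,0,0],[0,0,0]],"gripper":[1,1,1,1,1]}'
python3 -m crank '{"travel":[[-0.6,-4.5,0],[-1.2,-9,0],[-1.8,-13.5,0],[-2.4,-18,0],[-3,-22.5,0]],"turn":[[0,0,0],[0,0,0],[0,0,0],[0,0,0],[0,0,0]],"gripper":[1,1,1,1,1]}'
python3 -m crank '{"travel":[[-0.3,-2.2,0],[-0.6,-4.2,0],[-0.6,-4.2,0],[-0.6,-4.2,-2],[-0.6,-4.2,-4]],"turn":[[0,0,0],[0,0,0],[0,0,0],[0,0,0],[0,0,0]],"gripper":[1,1,1,1,1]}'
python3 -m crank '{"travel":[[0,0,-1.5],[0,0,-3],[0,0,-3.8],[0,0,-4.2],[0,0,-4.4]],"turn":[[0,0,0],[0,0,0],[0,0,0],[0,0,0],[0,0,0]],"gripper":[1,1,1,1,1]}'
python3 -c "
from workcell import bot
s=bot.observe();print(s['position'],s['force'],s['grip_width'])"
```

```text
clock: 9.5
position: [0.5686, 0.0165, 0.1615]
tool_rot: [3.14, -0.0, 1.572]
force: [1.8, -0.1, -2.0]
grip_width: 0.045
finger_force: 42.0
clock: 10.0
position: [0.5385, -0.209, 0.1613]
tool_rot: [3.141, 0.0, 1.571]
force: [1.5, -0.1, -2.1]
grip_width: 0.0446
finger_force: 42.0
clock: 10.5
position: [0.5335, -0.2489, 0.1208]
tool_rot: [3.14, 0.0, 1.571]
force: [0.3, 0.2, -1.6]
grip_width: 0.0448
finger_force: 42.0
clock: 11.0
position: [0.533, -0.2493, 0.0762]
tool_rot: [-3.142, 0.0, 1.571]
force: [-0.0, 0.0, -1.2]
grip_width: 0.0445
finger_force: 42.0
[ 0.53300672 -0.24930661  0.07624623] [-0.0427328   0.03434546 -1.16302932] 0.04448047765728377
```

```bash

python3 -m crank '{"travel":[[0,0,-0.03],[0,0,-0.06],[0,0,-0.1],[0,0,-0.1],[0,0,-0.1]],"turn":[[0,0,0],[0,0,0],[0,0,0],[0,0,0],[0,0,0]],"gripper":[1,1,1,1,1]}'
python3 -m crank '{"travel":[[0,0,0],[0,0,0],[0,0,0],[0,0,0],[0,0,0]],"turn":[[0,0,0],[0,0,0],[0,0,0],[0,0,0],[0,0,0]],"gripper":[0.8,0.3,0,0,0]}'
```

```text
clock: 11.5
position: [0.5332, -0.2494, 0.0757]
tool_rot: [3.141, 0.0, 1.571]
force: [-0.2, -0.8, 4.4]
grip_width: 0.0446
finger_force: 42.4
clock: 12.0
position: [0.5329, -0.2492, 0.0752]
tool_rot: [-3.141, -0.0, 1.571]
force: [0.1, -0.2, -0.0]
grip_width: 0.0853
finger_force: 0.0
```

```bash

python3 -m crank '{"travel":[[0,0,3],[0,0,7.5],[0,0,11],[0.5,4.5,11],[1,9,11]],"turn":[[0,0,0],[0,0,0],[0,0,0],[0,0,0],[0,0,0]],"gripper":[0,0,0,0,0]}'
python3 -m crank '{"travel":[[0.5,4.5,0],[1,9,0],[1.5,13.5,0],[2,18,0],[2.5,22.5,0]],"turn":[[0,0,0],[0,0,0],[0,0,0],[0,0,0],[0,0,0]],"gripper":[0,0,0,0,0]}'
python3 -m crank '{"travel":[[0.5,4.5,0],[1,9,0],[1.4,13,0],[1.8,16.7,0],[1.8,16.7,-2]],"turn":[[0,0,-2],[0,0,-4],[0,0,-6],[0,0,-8],[0,0,-8]],"gripper":[0,0,0,0,0]}'
python3 -m crank '{"travel":[[0,0,-3.5],[0,0,-7],[0,0,-9.5],[0,0,-11.3],[0,0,-12]],"turn":[[0,0,0],[0,0,0],[0,0,0],[0,0,0],[0,0,0]],"gripper":[0,0,0,0,0]}'
python3 -m crank '{"travel":[[0,0,0],[0,0,0],[0,0,0],[0,0,0],[0,0,0]],"turn":[[0,0,0],[0,0,0],[0,0,0],[0,0,0],[0,0,0]],"gripper":[0.2,1,1,1,1]}' 40
python3 -m crank '{"travel":[[0,0,0],[0,0,0],[0,0,0.5],[0,0,1],[0,0,2]],"turn":[[0,0,0],[0,0,0],[0,0,0],[0,0,0],[0,0,0]],"gripper":[1,1,1,1,1]}'
python3 - <<'E'
from workcell import bot
import cv2
cv2.imwrite('pics/s3.png',bot.grab_frame('side')['pixels'][90:440,250:500,::-1])
E
```

```text
clock: 12.5
position: [0.5432, -0.1592, 0.1864]
tool_rot: [3.139, 0.0, 1.568]
force: [0.9, 1.2, -0.9]
grip_width: 0.0852
finger_force: 0.0
clock: 13.0
position: [0.5678, 0.0676, 0.1854]
tool_rot: [3.141, -0.0, 1.571]
force: [-0.2, -1.2, -0.2]
grip_width: 0.0854
finger_force: 0.0
clock: 13.5
position: [0.5863, 0.2393, 0.1664]
tool_rot: [3.139, -0.004, 1.436]
force: [-0.3, -0.6, 0.3]
grip_width: 0.0853
finger_force: 0.0
clock: 14.0
position: [0.585, 0.2323, 0.0434]
tool_rot: [-3.139, 0.001, 1.431]
force: [0.0, 0.1, -0.2]
grip_width: 0.0854
finger_force: 0.0
clock: 14.5
position: [0.5865, 0.2329, 0.0465]
tool_rot: [3.14, -0.001, 1.431]
force: [-1.7, -1.5, 7.6]
grip_width: 0.0497
finger_force: 42.1
clock: 15.0
position: [0.5857, 0.2327, 0.0657]
tool_rot: [-3.141, 0.0, 1.431]
force: [-0.9, -0.0, -1.2]
grip_width: 0.0492
finger_force: 41.6
```

View pics/s3.png

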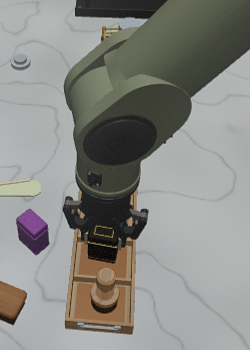

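The side view shows the tin lifted straight in the gripper, and the dauber still standing at crop (105,288). Now to bay 2.

```bash

python3 -m crank '{"travel":[[0,0,4.5],[0,0,9.5],[-0.7,-4.5,9.5],[-1.4,-9,9.5],[-2.1,-13.5,9.5]],"turn":[[0,0,0],[0,0,0],[0,0,2],[0,0,4],[0,0,6]],"gripper":[1,1,1,1,1]}'
python3 -m crank '{"travel":[[-0.7,-4.5,0],[-1.4,-9,0],[-2.1,-13.5,0],[-2.8,-18,0],[-3.5,-22.5,0]],"turn":[[0,0,2],[0,0,4],[0,0,6],[0,0,8],[0,0,9]],"gripper":[1,1,1,1,1]}'
python3 -m crank '{"travel":[[-0.4,-2.2,0],[-0.7,-4.3,0],[-0.7,-4.3,0],[-0.7,-4.3,-2],[-0.7,-4.3,-4]],"turn":[[0,0,0],[0,0,0],[0,0,0],[0,0,0],[0,0,0]],"gripper":[1,1,1,1,1]}'
python3 -m crank '{"travel":[[0,0,-1.5],[0,0,-3],[0,0,-3.8],[0,0,-4.2],[0,0,-4.4]],"turn":[[0,0,0],[0,0,0],[0,0,0],[0,0,0],[0,0,0]],"gripper":[1,1,1,1,1]}'
python3 -m crank '{"travel":[[0,0,-0.03],[0,0,-0.06],[0,0,-0.1],[0,0,-0.1],[0,0,-0.1]],"turn":[[0,0,0],[0,0,0],[0,0,0],[0,0,0],[0,0,0]],"gripper":[1,1,1,1,1]}'
```

```text
clock: 15.55
position: [0.5646, 0.0964, 0.1611]
tool_rot: [3.14, -0.0, 1.538]
force: [0.6, -0.7, -2.3]
grip_width: 0.0496
finger_force: 42.8
clock: 16.05
position: [0.5295, -0.129, 0.1609]
tool_rot: [3.141, 0.0, 1.695]
force: [0.3, 0.3, -1.3]
grip_width: 0.0495
finger_force: 42.8
clock: 16.55
position: [0.5235, -0.1699, 0.1205]
tool_rot: [3.14, 0.0, 1.693]
force: [0.8, 0.3, -1.6]
grip_width: 0.0492
finger_force: 42.8
clock: 17.05
position: [0.5231, -0.1701, 0.0765]
tool_rot: [3.141, 0.0, 1.693]
force: [-0.8, -0.3, -1.9]
grip_width: 0.0493
finger_force: 42.7
clock: 17.55
position: [0.5231, -0.1703, 0.0756]
tool_rot: [3.141, 0.0, 1.693]
force: [-0.2, 0.1, 1.9]
grip_width: 0.0498
finger_force: 43.0
```

```bash

python3 -m crank '{"travel":[[0,0,0],[0,0,0],[0,0,0],[0,0,0],[0,0,0]],"turn":[[0,0,0],[0,0,0],[0,0,0],[0,0,0],[0,0,0]],"gripper":[0.8,0.3,0,0,0]}'
python3 -m crank '{"travel":[[0,0,3],[0,0,7.5],[0,0,11],[0.5,4.5,11],[1,9,11]],"turn":[[0,0,0],[0,0,0],[0,0,0],[0,0,0],[0,0,0]],"gripper":[0,0,0,0,0]}'
python3 -m crank '{"travel":[[0.5,4.5,0],[1,9,0],[1.5,13.5,0],[2,18,0],[2.5,22.5,0]],"turn":[[0,0,-1],[0,0,-2],[0,0,-3],[0,0,-5],[0,0,-7]],"gripper":[0,0,0,0,0]}'
python3 -m crank '{"travel":[[0.6,4.5,0],[1.1,9,0],[1.6,13,0],[2.1,16.7,0],[2.1,16.7,-2]],"turn":[[0,0,0],[0,0,0],[0,0,0],[0,0,0],[0,0,0]],"gripper":[0,0,0,0,0]}'
python3 - <<'E'
from vis import *
from workcell import bot
s=bot.observe();print(s['position'],s['force'])
d=bot.grab_frame('wrist');cv2.imwrite('pics/w4.png',d['pixels'][:,:,::-1]);np.savez('w4.npz',**{k:d[k] for k in('fx','fy','cx','cy','extrinsics')})
E
```

```text
clock: 18.05
position: [0.5228, -0.1703, 0.0752]
tool_rot: [-3.141, -0.0, 1.693]
force: [0.1, 0.3, 0.0]
grip_width: 0.0853
finger_force: 0.0
clock: 18.55
position: [0.5333, -0.08, 0.1865]
tool_rot: [3.139, 0.0, 1.691]
force: [0.3, 0.7, -0.0]
grip_width: 0.0857
finger_force: 0.0
clock: 19.05
position: [0.5578, 0.1466, 0.1854]
tool_rot: [3.141, -0.0, 1.57]
force: [0.3, 0.5, 0.0]
grip_width: 0.0853
finger_force: 0.0
clock: 19.55
position: [0.5789, 0.3183, 0.1663]
tool_rot: [3.139, -0.004, 1.577]
force: [-0.4, -0.5, -1.3]
grip_width: 0.0852
finger_force: 0.0
[0.57894075 0.31829598 0.16634529] [-0.44291432 -0.49953559 -1.25808592]
```

View pics/w4.png

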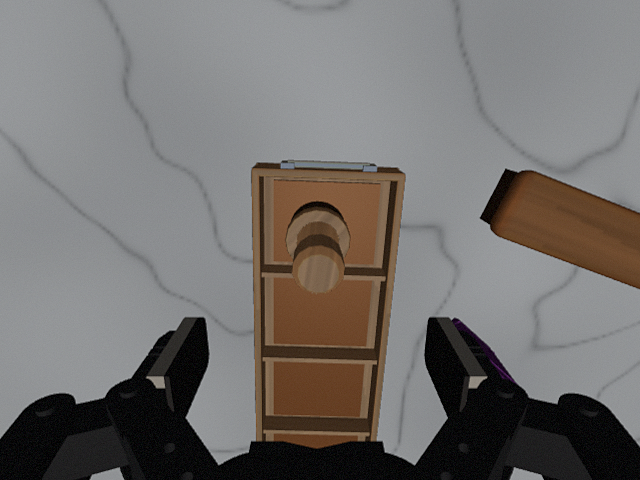

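The wrist picture shows the dauber's knob circle at about (319,269), with its collar behind at (317,232).

```bash
python3 - <<'E'
from vis import *
d=np.load('w4.npz');K=np.array([[d['fx'],0,d['cx']],[0,d['fy'],d['cy']],[0,0,1]]);P=d['extrinsics'][:3]
print(ray(P,K,(319,269),.100),ray(P,K,(317,234),.046))
X=cv2.triangulatePoints(K@P,KS@S,np.array([[319],[269.]]),np.array([[355.7],[365.3]])).ravel();print(X[:3]/X[3])
E
python3 -c "
from workcell import bot
s=bot.observe();print(s['position'])"
```

```text
[0.58109666 0.31499581 0.1       ] [0.58014407 0.31979369 0.046     ]
[0.57996008 0.32246829 0.1170853 ]
[0.57738767 0.31425888 0.16183881]
```

The arm was still settling when that frame was taken, so I repeat it at rest.

```bash

python3 -m crank '{"travel":[[0,0,0],[0,0,0],[0,0,0],[0,0,0],[0,0,0]],"turn":[[0,0,0],[0,0,0],[0,0,0],[0,0,0],[0,0,0]],"gripper":[0,0,0,0,0]}'
python3 - <<'E'
from vis import *
from workcell import bot
d=bot.grab_frame('wrist');np.savez('w5.npz',**{k:d[k] for k in('fx','fy','cx','cy','extrinsics')})
cv2.imwrite('pics/w5.png',cv2.resize(d['pixels'][190:310,250:390,::-1],None,fx=5,fy=5,interpolation=cv2.INTER_CUBIC))
E
```

```text
clock: 20.1
position: [0.5791, 0.3115, 0.1658]
tool_rot: [3.141, -0.0, 1.57]
force: [0.9, 0.3, 0.4]
grip_width: 0.0852
finger_force: 0.0
```

View pics/w5.png

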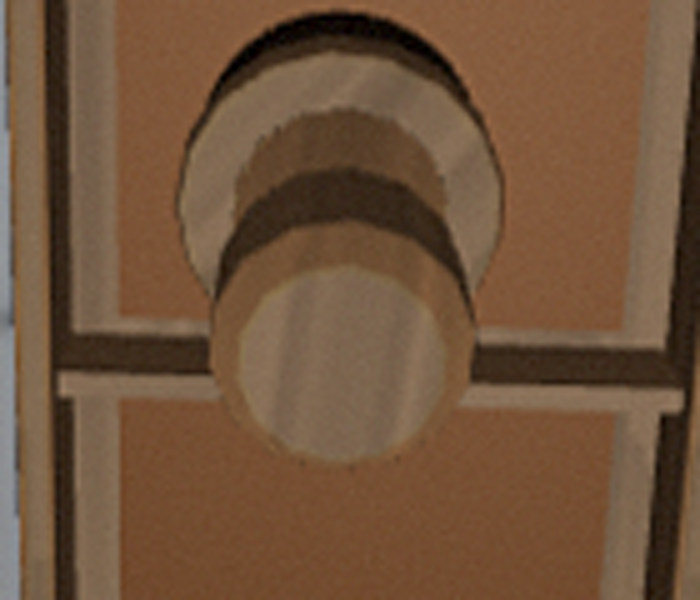

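The crop shows the knob's top disc at (318.2,262.8) and the collar centre at (318.2,230.6) in full pixels.

```bash
python3 - <<'E'
from vis import *
d=np.load('w5.npz');K=np.array([[d['fx'],0,d['cx']],[0,d['fy'],d['cy']],[0,0,1]]);P=d['extrinsics'][:3]
for p,z in(((318.2,262.8),.105),((318.2,258.4),.099),((318.2,230.6),.046)):print(ray(P,K,p,z))
E
```

```text
[0.58061202 0.31411859 0.105     ]
[0.58064722 0.31448954 0.099     ]
[0.58096127 0.31527704 0.046     ]
```

```bash

python3 -m crank '{"travel":[[0.1,0.2,-3],[0.1,0.2,-6],[0.1,0.2,-8],[0.1,0.2,-9.4],[0.1,0.2,-9.9]],"turn":[[0,0,0],[0,0,0],[0,0,0],[0,0,0],[0,0,0]],"gripper":[0,0,0,0,0]}'
python3 -m crank '{"travel":[[0,0,0],[0,0,0],[0,0,0],[0,0,0],[0,0,0]],"turn":[[0,0,0],[0,0,0],[0,0,0],[0,0,0],[0,0,0]],"gripper":[0.2,1,1,1,1]}' 40
python3 -m crank '{"travel":[[0,0,0],[0,0,0],[0,0,0.5],[0,0,1],[0,0,2]],"turn":[[0,0,0],[0,0,0],[0,0,0],[0,0,0],[0,0,0]],"gripper":[1,1,1,1,1]}'
```

```text
clock: 20.65
position: [0.5795, 0.3134, 0.0652]
tool_rot: [-3.14, 0.001, 1.571]
force: [0.4, -0.1, 1.0]
grip_width: 0.0857
finger_force: 0.0
clock: 21.15
position: [0.5802, 0.314, 0.0673]
tool_rot: [3.141, -0.001, 1.571]
force: [-1.3, -0.7, 7.7]
grip_width: 0.0305
finger_force: 39.2
clock: 21.65
position: [0.5797, 0.3136, 0.0866]
tool_rot: [-3.141, 0.0, 1.571]
force: [-0.6, 0.0, -1.2]
grip_width: 0.0305
finger_force: 39.6
```

```bash

python3 -m crank '{"travel":[[0,0,4.5],[0,0,9.5],[-0.7,-4.5,9.5],[-1.5,-9,9.5],[-2.2,-13.5,9.5]],"turn":[[0,0,0],[0,0,0],[0,0,0],[0,0,0],[0,0,0]],"gripper":[1,1,1,1,1]}'
python3 -m crank '{"travel":[[-0.7,-4.5,0],[-1.5,-9,0],[-2.2,-13.5,0],[-3,-18,0],[-3.8,-22.5,0]],"turn":[[0,0,0],[0,0,0],[0,0,0],[0,0,0],[0,0,0]],"gripper":[1,1,1,1,1]}'
python3 -m crank '{"travel":[[-0.4,-2.2,0],[-0.7,-4.4,0],[-0.7,-4.4,0],[-0.7,-4.4,-2],[-0.7,-4.4,-4]],"turn":[[0,0,0],[0,0,0],[0,0,0],[0,0,0],[0,0,0]],"gripper":[1,1,1,1,1]}'
python3 -m crank '{"travel":[[0,0,-1.5],[0,0,-3],[0,0,-3.8],[0,0,-4.1],[0,0,-4.3]],"turn":[[0,0,0],[0,0,0],[0,0,0],[0,0,0],[0,0,0]],"gripper":[1,1,1,1,1]}'
python3 -m crank '{"travel":[[0,0,-0.03],[0,0,-0.06],[0,0,-0.1],[0,0,-0.1],[0,0,-0.1]],"turn":[[0,0,0],[0,0,0],[0,0,0],[0,0,0],[0,0,0]],"gripper":[1,1,1,1,1]}'
```

```text
clock: 22.15
position: [0.5574, 0.1773, 0.1824]
tool_rot: [3.141, -0.0, 1.572]
force: [1.6, -1.4, -1.1]
grip_width: 0.0305
finger_force: 40.0
clock: 22.65
position: [0.5195, -0.048, 0.1822]
tool_rot: [3.141, -0.0, 1.571]
force: [0.4, 0.1, -0.5]
grip_width: 0.0303
finger_force: 40.0
clock: 23.15
position: [0.5135, -0.0898, 0.1417]
tool_rot: [3.14, -0.0, 1.571]
force: [0.2, 0.3, -1.4]
grip_width: 0.0307
finger_force: 40.0
clock: 23.65
position: [0.5132, -0.0901, 0.0986]
tool_rot: [3.141, -0.0, 1.571]
force: [0.7, 0.4, -0.5]
grip_width: 0.0301
finger_force: 40.0
clock: 24.15
position: [0.513, -0.0902, 0.0974]
tool_rot: [3.141, -0.0, 1.571]
force: [-0.1, 0.8, -1.7]
grip_width: 0.0309
finger_force: 40.0
```

```bash

python3 -m crank '{"travel":[[0,0,-0.03],[0,0,-0.06],[0,0,-0.1],[0,0,-0.1],[0,0,-0.1]],"turn":[[0,0,0],[0,0,0],[0,0,0],[0,0,0],[0,0,0]],"gripper":[1,1,1,1,1]}'
```

```text
clock: 24.65
position: [0.5129, -0.0903, 0.0963]
tool_rot: [-3.142, -0.0, 1.571]
force: [-0.2, 0.0, 1.0]
grip_width: 0.0309
finger_force: 40.2
```

```bash

python3 -m crank '{"travel":[[0,0,0],[0,0,0],[0,0,0],[0,0,0],[0,0,0]],"turn":[[0,0,0],[0,0,0],[0,0,0],[0,0,0],[0,0,0]],"gripper":[0.8,0.3,0,0,0]}'
python3 -m crank '{"travel":[[0,0,3],[0,0,7.5],[0,0,11],[0.5,4.5,11],[1,9,11]],"turn":[[0,0,0],[0,0,0],[0,0,0],[0,0,0],[0,0,0]],"gripper":[0,0,0,0,0]}'
python3 -m crank '{"travel":[[0,4.5,0],[0,9,0],[0,13.5,0],[0,18,0],[0,22.5,0]],"turn":[[0,0,0],[0,0,0],[0,0,0],[0,0,0],[0,0,0]],"gripper":[0,0,0,0,0]}'
python3 - <<'E'
from vis import *
from workcell import bot
b=bot.grab_frame('top')['pixels'][130:350,200:500];c=bot.grab_frame('side')['pixels'][90:300,190:440]
A=np.zeros((600,800,3),np.uint8);A[:293,:400]=cv2.resize(b,(400,293));A[:420,300+0:0]=0
A[:336,400:]=cv2.resize(c,(400,336))
d=c[0:150,140:250];A[300:600,:220]=cv2.resize(d,(220,300))
cv2.imwrite('pics/end.png',A[:,:,::-1])
E
```

```text
clock: 25.15
position: [0.5129, -0.0903, 0.0963]
tool_rot: [3.142, 0.0, 1.571]
force: [0.1, -0.6, -0.2]
grip_width: 0.0849
finger_force: 0.0
clock: 25.65
position: [0.5234, 0.0001, 0.2076]
tool_rot: [3.139, -0.0, 1.568]
force: [1.2, 1.0, 0.2]
grip_width: 0.0852
finger_force: 0.0
clock: 26.15
position: [0.5226, 0.2266, 0.2064]
tool_rot: [3.141, -0.0, 1.571]
force: [1.3, -0.0, 0.7]
grip_width: 0.0854
finger_force: 0.0
```

View pics/end.png

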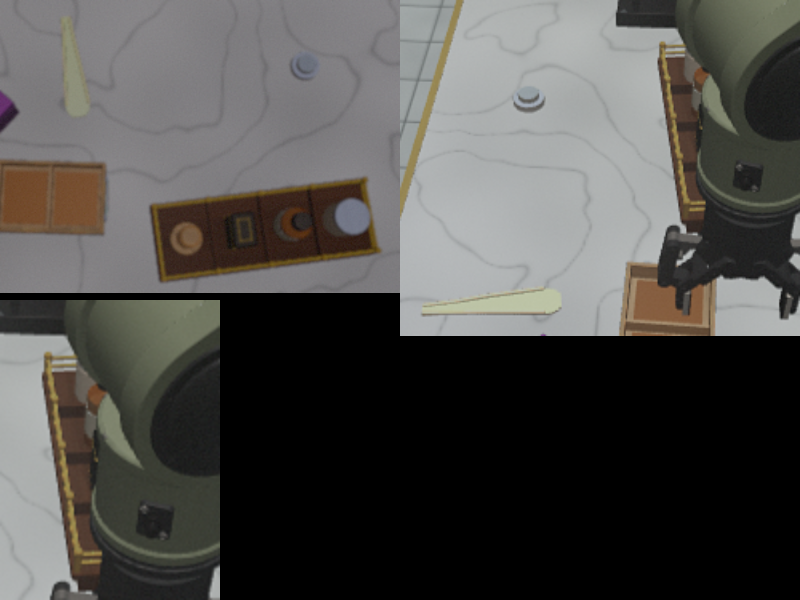

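The top crop shows all four upright in the bays in the order dauber (186,238), tin (242,229), bottle (297,223) and jar (350,216). The shoehorn has not moved and the gripper is clear, so I hand the job in.

```bash
python3 -c "
from workcell import bot
print(bot.job_done())"
```

```text
the job is handed in; nothing more can be done
None
```

The dauber, tin, bottle and jar stand upright in the rack, one to a bay, in their caddy order; the shoehorn was not touched, and the job was handed in at about 26 s on the robot's clock, though setting the jar down peaked at 51 N at the wrist (limit 120 N).

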